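Tip specimen vials into a collecting tray

TASK

Push the empty white collecting tray along the bench until its low wall meets the front of the tipping stand, square under the pouring lip. Then raise the hinged steel tilt tray by its bar handle until all three specimen vials have slid into the collecting tray, lower the tilt tray gently all the way back down to level without letting it drop, and let go. Leave the bottle, the brass weight and the wood sample where they are.

Things in the scene. Friction and masses are not known exactly. Their poses are not given: they have to be found in the camera images.
- stand: white tipping stand, fixed, base 150 (x) x 200 (y) mm, hinge 100 mm above the bench. Origin on the bench straight below the hinge's middle; y points from the hinge to the bar handle, x along the hinge, z up. Its flat front stop plate (150 mm wide, 68 mm high) has its face at y = -12 mm; the collecting tray belongs against that face, centred on x = 0
- tilt_tray (a joint): rad: 0 level (rests on a hard stop), grows as the handle end rises, at most 1.1. Steel tray, 124 mm wide, 3 channels 36 mm wide along stand y, floor 6 mm above the hinge axis, ribs 18 and walls 30 mm above the floor, end wall 175 mm from the hinge on the handle side, open lip 45 mm past the hinge on the -y side. 0.6 kg, free hinge: falls if let go while raised; lifts with 3 to 5 N
- tray_handle (a point): middle of the tilt tray's bar handle: round dark bar 12 mm diameter, 110 mm long, parallel to the hinge, on an arm at each end. When level it is 235 mm from the hinge (stand +y) and 112 mm above the bench, with 54 mm free between bar and end wall and nothing above. Moves with the tray on an arc about the hinge
- tray_hinge (a point): middle of the tilt tray's hinge axis, 100 mm above the bench; the axis is the stand's x axis. The handle swings about it
- vial_a: capped vial with a white screw cap, a plain cylinder 30 mm diameter, 80 mm long, about 50 g, lying along the channel on the stand's -x side of the tilt tray, 15 mm above its floor. Origin at its middle; its y axis runs along its length to the cap end. It slides once the tray is tilted enough: 0.45 to 0.8 rad, depending on friction
- vial_b: capped vial with a white screw cap, a plain cylinder 30 mm diameter, 80 mm long, about 50 g, lying along the middle channel of the tilt tray, 15 mm above its floor. Origin at its middle; its y axis runs along its length to the cap end. It slides once the tray is tilted enough: 0.45 to 0.8 rad, depending on friction
- vial_c: capped vial with a white screw cap, a plain cylinder 30 mm diameter, 80 mm long, about 50 g, lying along the channel on the stand's +x side of the tilt tray, 15 mm above its floor. Origin at its middle; its y axis runs along its length to the cap end. It slides once the tray is tilted enough: 0.45 to 0.8 rad, depending on friction
- collector: white plastic collecting tray, open on top, 200 (x) x 180 (y) mm, walls and floor 5 mm; three walls 55 mm high, the back wall (-y, away from the stand) 85 mm. Loose, 0.5 kg, slides with about 3 N. Origin at the centre of its underside; y points to the stand. It starts 60 to 125 mm short of the stand; when home its origin is at y = -102 mm in the stand's frame
- reagent_bottle: bystander: capped amber bottle, 60 mm diameter, 130 mm high; origin at the centre of its underside
- weight: bystander: brass weight with a knob on top, 56 mm diameter, 65 mm high; origin at the centre of its underside
- wood_sample: bystander: dark wood block 60 x 90 x 35 mm; origin at the centre of its underside

How it is judged (in metres and radians):
On the way, in this order (a step that is already met when the one before it is completed fails the run):
1. the collecting tray stands against the stand's stop plate, under the lip (y of collector in the frame of stand above -0.112 m and x of collector in the frame of stand between -0.035 and 0.035 m and angle between the y axis of collector and the y axis of stand, either way round below 0.15 rad), for 0.2 s.
2. the tilt tray is raised and all three vials are in the collecting tray, still against the stand (value of joint tilt_tray above 0.35 rad and x of vial_a in the frame of collector between -0.096 and 0.096 m and y of vial_a in the frame of collector between -0.086 and 0.086 m and z of vial_a in the frame of collector between 0.005 and 0.075 m and x of vial_b in the frame of collector between -0.096 and 0.096 m and y of vial_b in the frame of collector between -0.086 and 0.086 m and z of vial_b in the frame of collector between 0.005 and 0.075 m and x of vial_c in the frame of collector between -0.096 and 0.096 m and y of vial_c in the frame of collector between -0.086 and 0.086 m and z of vial_c in the frame of collector between 0.005 and 0.075 m and y of collector in the frame of stand above -0.122 m and x of collector in the frame of stand between -0.035 and 0.035 m and angle between the y axis of collector and the y axis of stand, either way round below 0.15 rad), for 0.1 s.
At the end, for the whole second after the job is handed in: the tilt tray is back level (within 0.03 rad); all three vials lie at rest inside the collecting tray's walls; the collecting tray is still within 20 mm of the stand's stop plate, within 35 mm of centre and square to it within 0.15 rad (value of joint tilt_tray below 0.03 rad and x of vial_a in the frame of collector between -0.096 and 0.096 m and y of vial_a in the frame of collector between -0.086 and 0.086 m and z of vial_a in the frame of collector between 0.005 and 0.075 m and x of vial_b in the frame of collector between -0.096 and 0.096 m and y of vial_b in the frame of collector between -0.086 and 0.086 m and z of vial_b in the frame of collector between 0.005 and 0.075 m and x of vial_c in the frame of collector between -0.096 and 0.096 m and y of vial_c in the frame of collector between -0.086 and 0.086 m and z of vial_c in the frame of collector between 0.005 and 0.075 m and y of collector in the frame of stand above -0.122 m and x of collector in the frame of stand between -0.035 and 0.035 m and angle between the y axis of collector and the y axis of stand, either way round below 0.15 rad and linear speed of each of vial_a, vial_b, vial_c, collector below 0.03 m/s); the robot touches nothing.
It fails at once if the tilt tray drops or is slammed down (falls faster than 2 rad/s, about 0.47 m/s at the handle) (velocity of joint tilt_tray below -2 rad/s).
It fails at once if a bystander is shifted by more than 20 mm (distance of any of reagent_bottle, weight, wood_sample from where it was at the start of the episode above 0.02 m).
It also fails if it takes over 64 s, if anything falls off the work surface, if the arm or the gripper's body presses on something with over 40 N, if the wrist force passes 120 N, or if a joint passes its speed limit or range.

ROBOT

A 6-joint arm with a two-finger parallel gripper is mounted at the origin on the work surface. World frame = base frame: x ahead of the robot, y to its left, z up, the work surface at z = 0. Lengths are in m, angles in degrees, forces in N, time in s.
With the tool pointing down it reaches from about 0.4 to 0.825 m from the base axis. Payload 7 kg.
Tool frame: the origin (TCP) lies between the finger pads; the fingertips stand 25 mm ahead of it and the grasp point (between the pads) lies 6 mm ahead of it; z points along the fingers, y is the line along which they close (so a half turn about z gives the same grasp; the last joint's range is limited). The gripper opens to 88 mm and grips with 3 to 60 N. Pads are 19 mm wide; open, the fingers measure 130 mm over their backs; the gripper's body (78 mm by 193 mm) begins 47 mm behind the grasp point.
Start: joints at [90.934, 20.546, 0.682, 0, -70.136, -16.507], TCP at [0.181, 0.65, 0.252] pointing down, gripper open.
Joint ranges: [-176.03, 176.03], [-82.01, 121.73], [-58.28, 71.71], [-173.87, 95.51], [-174.79, -0.11], [-173.66, 173.66]. Speed limits (degrees/s): [136.94, 136.94, 172.46, 180, 180, 180].

INTERFACE

Orientations are given as [roll, pitch, yaw] about the fixed x, y, z axes, in that order (R = Rz(yaw) Ry(pitch) Rx(roll)).
In Python, from plant import ctrl, ticket, snapshot gives the robot as it stands (ctrl), with the cameras as plain functions and the job (ticket).
- The arm moves only by the tool creep_tool, called after ">>>" as name(argument=value, ...) on one line, values as JSON. Schema: {"type":"object","properties":{"deltas":{"type":"array","items":{"type":"object","properties":{"pos":{"type":"array","items":{"type":"number"},"minItems":3,"maxItems":3},"turn":{"type":"number"},"aperture":{"type":"number"}},"additionalProperties":false,"required":["aperture"]},"minItems":1,"maxItems":8},"only":{"type":"string"},"quiet":{"type":"boolean"},"lines":{"type":"string"}},"required":["deltas"],"additionalProperties":false}. deltas is a list of rows, 1 to 8 of them, each an object with the fields pos (a list: dx, dy, dz in normalised numbers (1 is 1000 mm)), turn (a turn about the tool's z in parts of the range, where 1.0 means pi/2 rad), aperture (the finger opening in m); a field left out counts as zero (the opening has to be given); each row is the pose to reach, as a shift and turn from the pose commanded when the call began, along the tool's axes at that moment; what a row does not reach only later rows make up. A row lasts 1/8 s, in which the tool goes at most 0.0625 m and 10.7 degrees, less where a joint would pass 70% of its speed; a pose out of reach is approached as far as the arm can. The fingers move at their own pace and stop on an object; the grip force is fixed at half the most. Time passes only in rows, so rows that do not move let the fingers close. The tool returns the time, the measured TCP pose, the force, the opening and the grip force at its end. only (a regular expression) keeps the lines of the reply that match it, lines (a string "A,B") keeps lines A to B, and quiet returns only ok. Input that does not fit is refused with a message, and nothing moves.
- ctrl.get_obs(): the state, without advancing time (a new reading comes with each control period).
- snapshot(name): name is "scene" or "side" or "wrist"; returns a dict with "frame" (480x640x3 uint8, red, green, blue), "z_map" (480x640 float32, m along the optical axis (not along the pixel's ray), 0 where there is no reading), "fovy" (degrees; the focal length in pixels is half the picture's height over the tangent of half this angle, whatever the lens; pixels are square), "cx", "cy" (the principal point, pixels), "R" (3x3) and "t" (3): a world point X has camera coordinates R X + t; the wrist camera has in their place "T_tool_cam" (4x4, takes a point from camera to tool coordinates, whose origin is the TCP and whose axes are the flange's). Camera axes: x right, y down, z forward; pixel columns grow to the right and rows downward; lengths in m; the calibration is good to about 2 mm. A picture is of the moment at which its call begins: read the wrist's pose just before it.
- ticket.close_job(): hands the job in; it is judged then, once.
The state is a dict: "clock": time; "joint_pos": joint angles; "qvel": joint speeds; "tau": joint torques, N m; "tool_pos": TCP position; "orientation": TCP orientation; "force": force on the tool from outside, world axes, zero at the start; "moment": the same for the moment, N m; "opening": finger opening in m; "gripper_force": force on a finger pad.
Only numpy, scipy, OpenCV 4.12 (cv2) and the standard library are available. Lean on these libraries where they do the work, as an engineer would, in place of code of your own. Each camera call takes 0.05 s, during which the arm holds its last target. There are 200 camera calls.

## Working session

There is one attempt and no reset: what is moved stays moved. The work goes in short steps, Python scripts to look and compute and a tool call to move; the robot and the scene stay as the last step left them, time stands still between calls to the robot, and variables do not carry over. Pictures are saved under pics/ and viewed, at most 10 in all, crops included, and the job is handed in when it is done.

```bash
ls; mkdir -p pics; cat > h.py <<'E'
import numpy as np,cv2
from plant import ctrl, ticket, snapshot
def snap(n):
    o=ctrl.get_obs(); s=snapshot(n); s['obs']=o; return s
def cloud(s):
    f=240/np.tan(np.radians(s['fovy']/2)); z=s['z_map']
    v,u=np.mgrid[0:480,0:640]
    P=np.stack([(u-s['cx'])/f*z,(v-s['cy'])/f*z,z],-1)
    W=(P-np.array(s['t']))@np.array(s['R']); W[z==0]=np.nan
    return W
E
python3 - <<'E'
from h import *
for n in('scene','side'):
    s=snap(n); cv2.imwrite(f'pics/{n}0.png',s['frame'][...,::-1]); np.save(n+'.npy',cloud(s))
print(ctrl.get_obs())
E
```

```text
pics
plant.py
{'clock': 0.1, 'joint_pos': array([ 9.09330256e+01,  2.05882751e+01,  6.37270177e-01, -1.61749768e-02,
       -7.01361166e+01, -1.65077785e+01]), 'qvel': array([ 0.11576405, -0.09181221,  0.15187   ,  0.02915416,  0.02341519,
        0.1003326 ]), 'tau': array([-2.98324048e-03, -5.84165704e+01,  2.93752491e+01,  7.01560423e+00,
        1.01923183e-02, -5.23477411e-05]), 'tool_pos': array([0.18114899, 0.64981025, 0.25069729]), 'orientation': array([ 1.79912149e+02, -1.01778470e-02, -1.55802528e+01]), 'force': array([-0.25925355,  0.59677378, -0.21580987]), 'moment': array([-0.02555675, -0.03827535, -0.01715964]), 'gripper_force': 0.0, 'opening': 0.08769322947322924}
```

View pics/scene0.png

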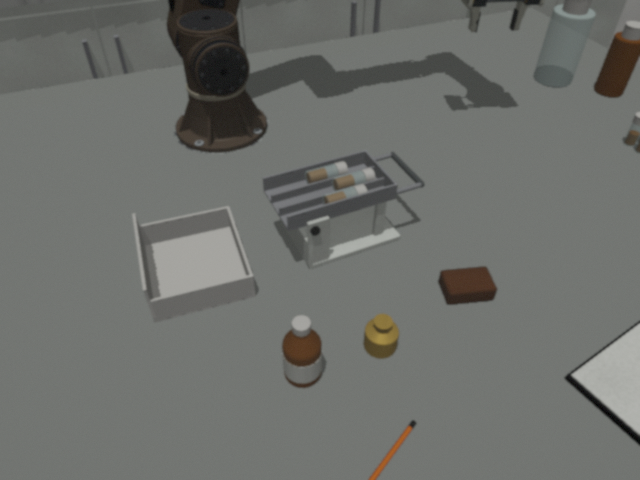

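View pics/side0.png

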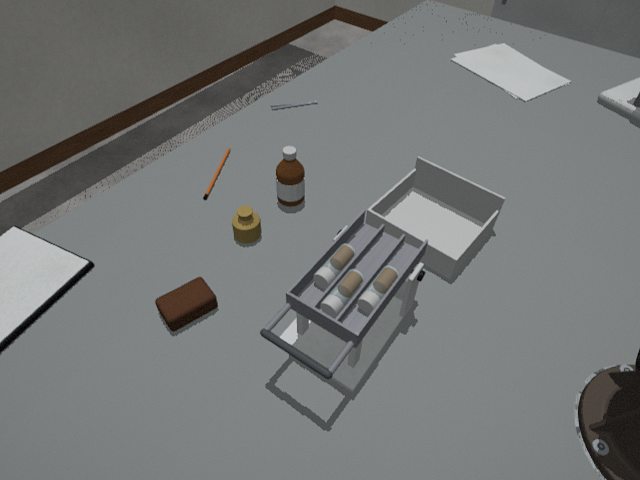

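The scene view shows the collector at (195,260) and the tilt tray at (330,190), with its handle bar running (393,153)-(422,184). The bystanders are the bottle (302,350), weight (382,335) and wood (467,285). In the side view the handle bar runs (265,332)-(330,372) and the collector is at (440,215).

```bash
python3 - <<'E'
import numpy as np
np.set_printoptions(precision=3,suppress=True)
S=np.load('scene.npy');D=np.load('side.npy')
def m(W,u,v,r=1): return np.nanmedian(W[v-r:v+r+1,u-r:u+r+1].reshape(-1,3),0)
for W,n,pts in((S,'scene',[(396,157),(408,169),(419,181),(302,322),(382,320),(465,277),(200,262)]),(D,'side',[(268,334),(297,352),(326,369),(290,152),(246,212),(185,298),(430,225)])):
    for p in pts: print(n,p,m(W,*p))
# point groups, by height band, both clouds
import cv2
A=np.concatenate([S.reshape(-1,3),D.reshape(-1,3)]);A=A[~np.isnan(A).any(1)]
A=A[(A[:,0]>.1)&(A[:,0]<1)&(abs(A[:,1])<.8)]
np.save('A.npy',A)
# collector rims
for nm,lo,hi in(('rim55',.050,.060),('rim85',.080,.089)):
    for W,n in((S,'S'),(D,'D')):
        M=((W[...,2]>lo)&(W[...,2]<hi)).astype(np.uint8)
        k,l,st,c=cv2.connectedComponentsWithStats(M)
        for i in range(1,k):
            if st[i,4]>40:
                P=W[l==i]
                if P[:,0].min()>.1 and P[:,0].max()<1: print(nm,n,st[i],cv2.minAreaRect(P[:,:2].astype(np.float32)*1000))
E
```

```text
scene (396, 157) [0.432 0.266 0.118]
scene (408, 169) [0.476 0.268 0.118]
scene (419, 181) [0.52  0.269 0.117]
scene (302, 322) [ 0.76  -0.061  0.129]
scene (382, 320) [0.757 0.074 0.065]
scene (465, 277) [0.707 0.268 0.035]
scene (200, 262) [ 0.464 -0.161  0.005]
side (268, 334) [0.514 0.274 0.118]
side (297, 352) [0.465 0.27  0.118]
side (326, 369) [0.419 0.265 0.117]
side (290, 152) [ 0.754 -0.057  0.13 ]
side (246, 212) [0.754 0.078 0.065]
side (185, 298) [0.71  0.275 0.035]
side (430, 225) [ 0.479 -0.174  0.005]
rim55 S [600  70  31  12 100] ((235.09951782226562, 1060.19140625), (78.59068298339844, 41.407386779785156), 40.52578353881836)
rim55 S [139 206 115  99 951] ((476.7850646972656, -171.17202758789062), (179.5608367919922, 205.33624267578125), 87.31243896484375)
rim55 S [374 215  11   7  45] ((526.5302124023438, 185.9646453857422), (20.06097984313965, 8.093897819519043), 73.6254653930664)
rim55 S [295 229  34  22 123] ((531.9309692382812, 30.841449737548828), (76.28044128417969, 35.36063003540039), 33.91751480102539)
rim55 S [375 326  16   7  41] ((767.1388549804688, 70.30
[... 556 characters left out ...]
928711, 35.07429504394531), 36.048152923583984)
rim85 S [133 213  14  79 267] ((472.9068298339844, -258.9826354980469), (5.491941452026367, 201.1770782470703), 87.3180923461914)
rim85 S [307 228  23  12  71] ((553.3954467773438, 47.689605712890625), (42.81534957885742, 8.313591957092285), 87.81976318359375)
rim85 S [282 330  40  30 327] ((766.544921875, -64.66661071777344), (58.125144958496094, 46.12079620361328), 74.45674896240234)
rim85 D [417 156  89  44 326] ((474.1290588378906, -258.29150390625), (10.426275253295898, 199.25103759765625), 86.86197662353516)
rim85 D [276 163  28  16 159] ((754.935791015625, -54.210845947265625), (55.78730010986328, 39.578800201416016), 39.138187408447266)
```

```bash
python3 - <<'E'
import numpy as np,cv2
np.set_printoptions(precision=4,suppress=True)
for n in('scene','side'):
    W=np.load(n+'.npy')
    M=(W[...,2]>.128)&(W[...,2]<.142)&(W[...,0]>.3)&(W[...,0]<.62)&(W[...,1]>-.1)&(W[...,1]<.25)
    print(n,'rim',cv2.minAreaRect(W[M][:,:2].astype(np.float32)*1000),M.sum())
    M=(W[...,2]>.104)&(W[...,2]<.122)&(W[...,0]>.38)&(W[...,0]<.56)&(W[...,1]>.25)&(W[...,1]<.30)
    P=W[M]; print('bar',M.sum(),P.mean(0),np.polyfit(P[:,0],P[:,1],1),P.min(0),P.max(0))
    M=(W[...,2]>.002)&(W[...,2]<.066)&(W[...,0]>.36)&(W[...,0]<.6)&(W[...,1]>-.02)&(W[...,1]<.25)
    P=W[M]; print('stand',cv2.minAreaRect(P[:,:2].astype(np.float32)*1000))
E
```

```text
scene rim ((477.1338806152344, 100.6058578491211), (129.19546508789062, 221.8326416015625), 2.819729804992676) 2245
bar 334 [0.4748 0.2653 0.1148] [0.0295 0.2513] [0.4103 0.2504 0.1063] [0.5299 0.2767 0.1201]
stand ((481.3635559082031, 114.41966247558594), (273.3546142578125, 233.06289672851562), 88.5542984008789)
side rim ((478.0308532714844, 100.2386474609375), (125.3341293334961, 222.06814575195312), 3.1091482639312744) 3489
bar 883 [0.4672 0.269  0.1159] [0.0315 0.2543] [0.4085 0.25   0.109 ] [0.5297 0.2785 0.12  ]
stand ((480.1416015625, 115.72434997558594), (268.02899169921875, 239.2250213623047), 89.91085815429688)
```

```bash
cat >> h.py <<'E'
from scipy.spatial.transform import Rotation as Ro
def to(x,y,z,yaw=None):
    o=ctrl.get_obs(); R=Ro.from_euler('xyz',o['orientation'],degrees=True)
    d=R.inv().apply(np.array([x,y,z])-o['tool_pos'])
    t=0 if yaw is None else -((yaw-o['orientation'][2]+180)%360-180)
    print('d',d.round(4),'turn',round(t,2),'|d|',np.linalg.norm(d).round(3),'clock',o['clock'])
E
python3 -c "
from h import *
to(.48,.25,.25,-2.7)"
```

```text
d [0.3953 0.3049 0.0012] turn -12.88 |d| 0.499 clock 0.1
```

The rows are not in the units I measure in: turns go in shares of pi/2 rad. I convert before sending: -12.9 degrees / 90 = -0.1433.

>>> creep_tool(deltas=[{"pos":[0.05, 0.038, 0], "turn":-0.0667, "aperture":0.088}, {"pos":[0.1, 0.076, 0], "turn":-0.1433, "aperture":0.088}, {"pos":[0.148, 0.114, 0], "turn":-0.1433, "aperture":0.088}, {"pos":[0.198, 0.152, 0], "turn":-0.1433, "aperture":0.088}, {"pos":[0.247, 0.19, 0], "turn":-0.1433, "aperture":0.088}, {"pos":[0.296, 0.229, 0], "turn":-0.1433, "aperture":0.088}, {"pos":[0.346, 0.267, 0], "turn":-0.1433, "aperture":0.088}, {"pos":[0.395, 0.305, 0], "turn":-0.1433, "aperture":0.088}])

```text
clock: 1.1
tool_pos: [0.4806, 0.2485, 0.2516]
orientation: [-180.0, -0.0, -2.7]
force: [0.9, -0.0, -0.2]
opening: 0.0877
gripper_force: 0.0
```

```bash
python3 -c "
from h import *
to(.4735,-.2595,.2,-2.7)"
```

```text
d [0.0164 0.5078 0.0515] turn 0.05 |d| 0.511 clock 1.1
```

>>> creep_tool(deltas=[{"pos":[0.002, 0.063, 0], "aperture":0.088}, {"pos":[0.004, 0.126, 0], "aperture":0.088}, {"pos":[0.006, 0.189, 0], "aperture":0.088}, {"pos":[0.008, 0.252, 0], "aperture":0.088}, {"pos":[0.01, 0.315, 0], "aperture":0.088}, {"pos":[0.013, 0.378, 0], "aperture":0.088}, {"pos":[0.015, 0.441, 0], "aperture":0.088}, {"pos":[0.016, 0.504, 0.01], "aperture":0.088}])

```text
clock: 2.1
tool_pos: [0.4725, -0.251, 0.2428]
orientation: [180.0, -0.1, -2.7]
force: [1.1, 0.4, 0.8]
opening: 0.0876
gripper_force: 0.0
```

```bash
python3 - <<'E'
from h import *
to(.4735,-.2593,.074,-2.7)
s=snap('wrist');cv2.imwrite('pics/w1.png',s['frame'][...,::-1])
E
```

```text
d [0.0011 0.0082 0.1688] turn 0.04 |d| 0.169 clock 2.1
```

View pics/w1.png

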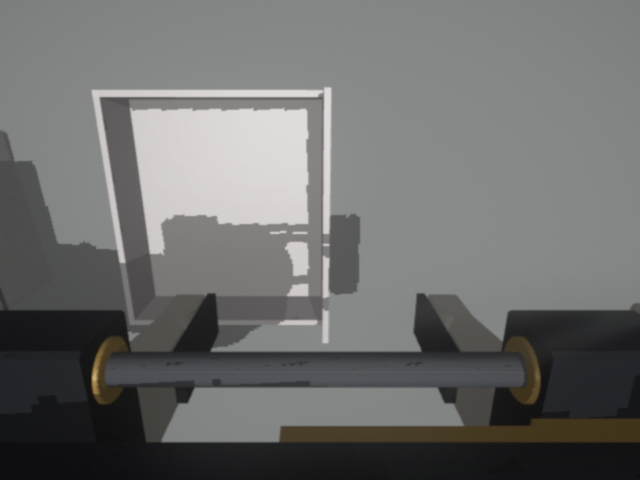

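The wrist view shows the back wall near column 326, parallel to the pads, with the fingers centred at column ~315. That is about the 8 mm computed, so I descend and grip.

>>> creep_tool(deltas=[{"pos":[0.001, 0.008, 0.06], "aperture":0.088}, {"pos":[0.001, 0.008, 0.12], "aperture":0.088}, {"pos":[0.001, 0.008, 0.16], "aperture":0.088}, {"pos":[0.001, 0.008, 0.168], "aperture":0.088}, {"pos":[0.001, 0.008, 0.168], "aperture":0.03}, {"pos":[0.001, 0.008, 0.168], "aperture":0.0}, {"pos":[0.001, 0.008, 0.168], "aperture":0}, {"pos":[0.001, 0.008, 0.168], "aperture":0}])

```text
clock: 3.15
tool_pos: [0.4736, -0.257, 0.0753]
orientation: [180.0, -0.1, -2.7]
force: [-0.0, -0.9, 0.5]
opening: 0.053
gripper_force: 0.0
```

>>> creep_tool(deltas=[{"aperture":0}, {"aperture":0}])

```text
clock: 3.4
tool_pos: [0.4731, -0.2569, 0.0744]
orientation: [-180.0, -0.0, -2.7]
force: [-0.2, 0.7, -0.2]
opening: 0.0331
gripper_force: 0.0
```

```bash
python3 -c "
from h import *
to(.4735,-.2593,.074,-2.7)"
```

```text
d [0.0005 0.0024 0.0004] turn 0.02 |d| 0.002 clock 3.4
```

>>> creep_tool(deltas=[{"aperture":0}, {"aperture":0}, {"aperture":0}, {"aperture":0}, {"aperture":0}])

```text
clock: 4.03
tool_pos: [0.4731, -0.2571, 0.0743]
orientation: [180.0, 0.0, -2.7]
force: [0.1, -3.7, -0.5]
opening: 0.0048
gripper_force: 30.0
```

```bash
python3 -c "
from h import *
to(.491-.0002,-.0664-.0875,.0744,3)"
```

```text
d [ 0.0129 -0.1039 -0.0002] turn -5.67 |d| 0.105 clock 4.025
```

In the tool's units: -5.7 degrees / 90 = -0.0633.

>>> creep_tool(deltas=[{"pos":[0.003, -0.02, 0], "turn":-0.0156, "aperture":0}, {"pos":[0.006, -0.04, 0], "turn":-0.0311, "aperture":0}, {"pos":[0.008, -0.06, 0], "turn":-0.0467, "aperture":0}, {"pos":[0.011, -0.08, 0], "turn":-0.0633, "aperture":0}, {"pos":[0.013, -0.094, 0], "turn":-0.0633, "aperture":0}, {"pos":[0.013, -0.098, 0], "turn":-0.0633, "aperture":0}, {"pos":[0.013, -0.098, 0], "turn":-0.0633, "aperture":0}])

```text
clock: 4.9
tool_pos: [0.4907, -0.1591, 0.0743]
orientation: [-180.0, -0.0, 3.0]
force: [-0.2, 4.0, -1.0]
opening: 0.0047
gripper_force: 30.0
```

```bash
python3 -c "
from h import *
to(.4909,-.1537,.0744,3)"
```

```text
d [ 0.0005 -0.0054 -0.0001] turn 0.02 |d| 0.005 clock 4.9
```

>>> creep_tool(deltas=[{"pos":[0, -0.002, 0], "aperture":0}, {"pos":[0, -0.003, 0], "aperture":0}, {"pos":[0, -0.004, 0], "aperture":0}, {"pos":[0, -0.004, 0], "aperture":0}])

```text
clock: 5.4
tool_pos: [0.4903, -0.1558, 0.0743]
orientation: [180.0, 0.0, 3.0]
force: [-0.6, -3.1, -2.2]
opening: 0.005
gripper_force: 30.0
```

>>> creep_tool(deltas=[{"pos":[0, -0.001, 0], "aperture":0}, {"pos":[0, -0.002, 0], "aperture":0}, {"pos":[0, -0.002, 0], "aperture":0}])

```text
clock: 5.78
tool_pos: [0.4899, -0.1542, 0.0743]
orientation: [180.0, 0.1, 3.0]
force: [-0.4, -7.1, -1.1]
opening: 0.0048
gripper_force: 30.0
```

>>> creep_tool(deltas=[{"pos":[0, -0.001, 0], "aperture":0}, {"pos":[0, -0.002, 0], "aperture":0}, {"pos":[0, -0.002, 0], "aperture":0}])

```text
clock: 6.15
tool_pos: [0.4899, -0.154, 0.0747]
orientation: [179.8, 0.1, 3.0]
force: [0.2, -21.2, -1.1]
opening: 0.005
gripper_force: 30.0
```

```bash
python3 - <<'E'
from h import *
W=cloud(snap('side'))
for lo,hi in((.050,.060),(.080,.089)):
    M=(W[...,2]>lo)&(W[...,2]<hi)&(W[...,0]>.37)&(W[...,0]<.6)&(W[...,1]>-.2)&(W[...,1]<.0)
    print(cv2.minAreaRect(W[M][:,:2].astype(np.float32)*1000),M.sum())
E
```

```text
((486.8491516113281, -75.76814270019531), (200.75103759765625, 161.210693359375), 3.1673405170440674) 489
((490.4053039550781, -154.08551025390625), (198.5802459716797, 9.311220169067383), 3.097611665725708) 217
```

The force jumped to 21 N with no further motion, and the angle is 3.1°, so the collector is home. I relax and release.

>>> creep_tool(deltas=[{"pos":[0, 0.0015, 0], "aperture":0}, {"pos":[0, 0.0015, 0], "aperture":0.03}, {"pos":[0, 0.0015, 0], "aperture":0.06}, {"pos":[0, 0.0015, 0], "aperture":0.06}, {"pos":[0, 0.0015, 0], "aperture":0.06}, {"pos":[0, 0.0015, 0], "aperture":0.06}])

```text
clock: 6.95
tool_pos: [0.4904, -0.153, 0.0743]
orientation: [-180.0, -0.0, 3.0]
force: [1.4, -0.8, -0.3]
opening: 0.0493
gripper_force: 0.0
```

>>> creep_tool(deltas=[{"pos":[0, 0, -0.03], "aperture":0.06}, {"pos":[0, 0, -0.09], "aperture":0.06}, {"pos":[0, 0, -0.15], "aperture":0.06}, {"pos":[0, 0, -0.18], "aperture":0.06}])

```text
clock: 7.45
tool_pos: [0.4913, -0.1532, 0.2581]
orientation: [180.0, -0.3, 3.0]
force: [-0.6, 0.3, -0.7]
opening: 0.0604
gripper_force: 0.0
```

```bash
python3 - <<'E'
from h import *
W=cloud(snap('side'))
for lo,hi in((.050,.060),(.080,.089)):
    M=(W[...,2]>lo)&(W[...,2]<hi)&(W[...,0]>.37)&(W[...,0]<.6)&(W[...,1]>-.2)&(W[...,1]<.0)
    print(cv2.minAreaRect(W[M][:,:2].astype(np.float32)*1000),M.sum())
to(.469,.2,.25,3)
E
```

```text
((487.00238037109375, -75.52114868164062), (200.859375, 160.46995544433594), 3.0459327697753906) 662
((490.5025634765625, -154.19252014160156), (199.07485961914062, 10.415867805480957), 3.4956111907958984) 362
d [-0.0046 -0.3543  0.0104] turn 0.07 |d| 0.355 clock 7.5
```

>>> creep_tool(deltas=[{"pos":[0, -0.06, -0.01], "aperture":0.05}, {"pos":[0, -0.12, -0.01], "aperture":0.045}, {"pos":[0, -0.18, -0.01], "aperture":0.045}, {"pos":[0, -0.24, -0.01], "aperture":0.045}, {"pos":[0, -0.3, -0.01], "aperture":0.045}, {"pos":[0, -0.36, -0.01], "aperture":0.045}, {"pos":[0, -0.422, -0.01], "aperture":0.045}, {"pos":[0, -0.422, -0.01], "aperture":0.045}])

```text
clock: 8.5
tool_pos: [0.4675, 0.2719, 0.2634]
orientation: [180.0, 0.0, 3.3]
force: [-0.6, 0.0, -0.2]
opening: 0.0449
gripper_force: 0.0
```

```bash
python3 - <<'E'
from h import *
to(.469,.269,.118,3)
s=snap('wrist');cv2.imwrite('pics/w2.png',s['frame'][...,::-1])
T=np.array(s['T_tool_cam']);R=Ro.from_euler('xyz',s['obs']['orientation'],degrees=True).as_matrix()
s2=dict(s);s2['R']=np.eye(3);s2['t']=np.zeros(3)
W=(cloud(s2)@T[:3,:3].T+T[:3,3])@R.T+s['obs']['tool_pos']
M=(W[...,2]>.108)&(W[...,2]<.122)&(W[...,1]>.25)&(W[...,1]<.29)&(W[...,0]>.38)&(W[...,0]<.56)
P=W[M];print(M.sum(),P.min(0),P.max(0),P.mean(0),np.polyfit(P[:,0],P[:,1],1))
E
```

```text
d [0.0015 0.0029 0.1454] turn 0.26 |d| 0.145 clock 8.5
3029 [0.40874344 0.25002553 0.11227146] [0.52946298 0.27917205 0.12140122] [0.47569401 0.26851857 0.11799055] [0.02557817 0.25635119]
```

View pics/w2.png

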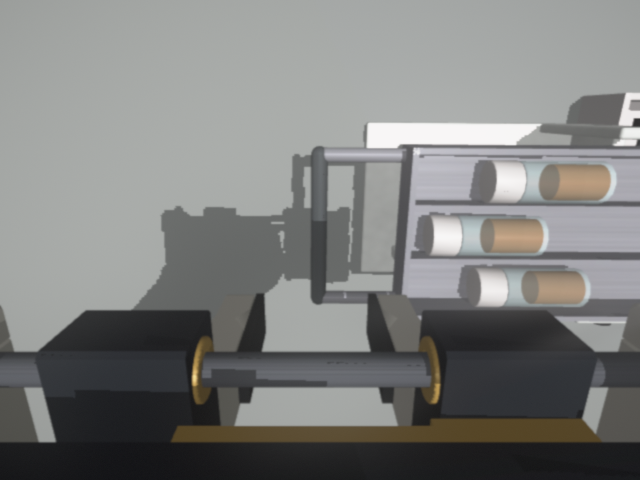

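The wrist view shows the bar vertical at column ~319 (rows 150-300), midway between the fingers (265/368). I descend and grip.

>>> creep_tool(deltas=[{"pos":[0.0015, 0.002, 0.05], "aperture":0.045}, {"pos":[0.0015, 0.002, 0.1], "aperture":0.045}, {"pos":[0.0015, 0.002, 0.135], "aperture":0.045}, {"pos":[0.0015, 0.002, 0.145], "aperture":0.045}, {"pos":[0.0015, 0.002, 0.145], "aperture":0.045}, {"pos":[0.0015, 0.002, 0.145], "aperture":0}, {"pos":[0.0015, 0.002, 0.145], "aperture":0}, {"pos":[0.0015, 0.002, 0.145], "aperture":0}])

```text
clock: 9.55
tool_pos: [0.4699, 0.2667, 0.1201]
orientation: [-179.9, -0.1, 3.0]
force: [-0.3, 0.3, 0.7]
opening: 0.0204
gripper_force: 0.0
```

>>> creep_tool(deltas=[{"aperture":0}, {"aperture":0}, {"aperture":0}, {"aperture":0}])

```text
clock: 10.05
tool_pos: [0.4698, 0.2696, 0.12]
orientation: [-179.7, -0.1, 3.1]
force: [-5.1, 11.6, 0.1]
opening: 0.0113
gripper_force: 30.0
```

```bash
python3 -c "
import numpy as np
r,p=.2353,.051
for t in np.arange(0,1.01,.06): print(round(t,2),round(r*(np.cos(p)-np.cos(t+p))-.002,4),round(-r*(np.sin(t+p)-np.sin(p)),4))"
```

```text
0.0 -0.002 -0.0
0.06 -0.0009 -0.0141
0.12 0.0011 -0.028
0.18 0.0039 -0.0419
0.24 0.0076 -0.0555
0.3 0.012 -0.0689
0.36 0.0173 -0.082
0.42 0.0233 -0.0948
0.48 0.0301 -0.1072
0.54 0.0376 -0.1191
0.6 0.0458 -0.1306
0.66 0.0547 -0.1416
0.72 0.0642 -0.152
0.78 0.0744 -0.1618
0.84 0.0851 -0.171
0.9 0.0963 -0.1795
0.96 0.108 -0.1874
```

>>> creep_tool(deltas=[{"pos":[-0.001, -0.001, -0.014], "aperture":0}, {"pos":[-0.001, 0.001, -0.028], "aperture":0}, {"pos":[-0.001, 0.004, -0.042], "aperture":0}, {"pos":[-0.001, 0.0076, -0.0555], "aperture":0}, {"pos":[-0.001, 0.012, -0.069], "aperture":0}, {"pos":[-0.001, 0.0173, -0.082], "aperture":0}, {"pos":[-0.001, 0.0203, -0.0885], "aperture":0}, {"pos":[-0.001, 0.0233, -0.0948], "aperture":0}])

```text
clock: 11.05
tool_pos: [0.4708, 0.2452, 0.2153]
orientation: [-179.7, -0.2, 3.1]
force: [0.5, 6.9, -0.9]
opening: 0.011
gripper_force: 30.0
```

```bash
python3 -c "
from h import *
s=snap('scene');cv2.imwrite('pics/s3.png',cv2.resize(s['frame'][100:340,80:480,::-1],(800,480)))"
```

```text
(no output)
```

View pics/s3.png

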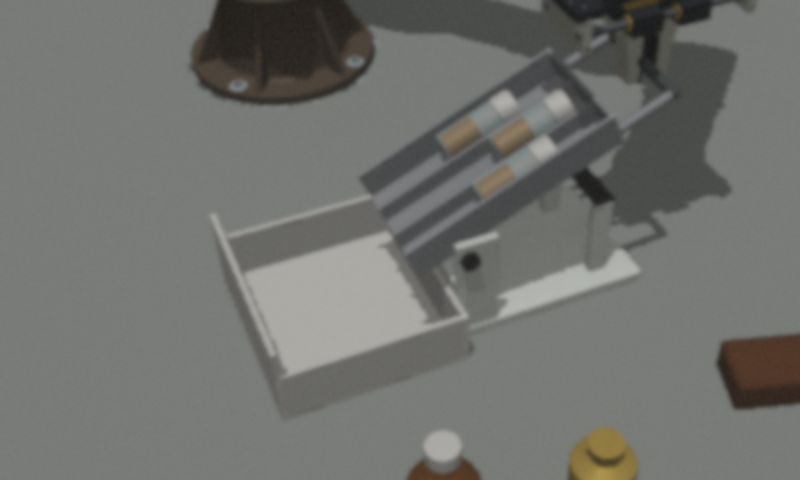

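At about 0.42 rad the vials are still up (crop (480,120), (535,120), (515,170)) and the lip is inside the collector. I keep raising slowly.

>>> creep_tool(deltas=[{"pos":[0, 0.0018, -0.0062], "aperture":0}, {"pos":[0, 0.0053, -0.0124], "aperture":0}, {"pos":[0, 0.009, -0.0184], "aperture":0}, {"pos":[0, 0.0128, -0.0243], "aperture":0}, {"pos":[0, 0.0168, -0.0301], "aperture":0}, {"pos":[0, 0.021, -0.0358], "aperture":0}, {"pos":[0, 0.0254, -0.0413], "aperture":0}, {"pos":[0, 0.0299, -0.0468], "aperture":0}])

```text
clock: 12.1
tool_pos: [0.4723, 0.2154, 0.2623]
orientation: [-179.7, -0.2, 3.1]
force: [0.2, 8.1, 2.5]
opening: 0.0115
gripper_force: 30.0
```

>>> creep_tool(deltas=[{"pos":[0, 0.0046, -0.0053], "aperture":0}, {"pos":[0, 0.0094, -0.0104], "aperture":0}, {"pos":[0, 0.0145, -0.0154], "aperture":0}, {"pos":[0, 0.0197, -0.0202], "aperture":0}, {"pos":[0, 0.0197, -0.0202], "aperture":0}, {"pos":[0, 0.0197, -0.0202], "aperture":0}, {"pos":[0, 0.0197, -0.0202], "aperture":0}, {"pos":[0, 0.0197, -0.0202], "aperture":0}])

```text
clock: 13.1
tool_pos: [0.4733, 0.1964, 0.2831]
orientation: [-179.7, -0.2, 3.1]
force: [-3.7, 10.5, 8.7]
opening: 0.0112
gripper_force: 30.0
```

```bash
python3 -c "
from h import *
s=snap('scene');cv2.imwrite('pics/s4.png',cv2.resize(s['frame'][100:340,80:480,::-1],(800,480)))"
```

```text
(no output)
```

View pics/s4.png

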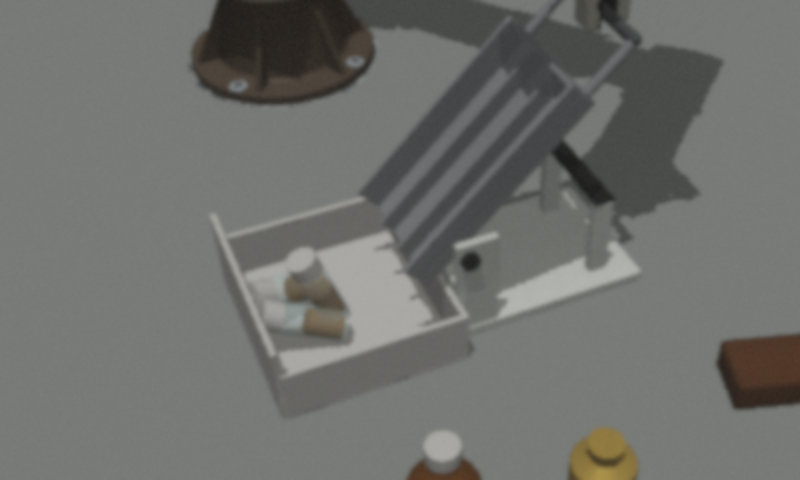

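All three vials are in the collector (caps near (265,290), (275,315) and (303,265), one leaning on the others). Lowering along the reverse arc.

>>> creep_tool(deltas=[{"pos":[0, -0.0062, 0.0048], "aperture":0}, {"pos":[0, -0.0112, 0.0098], "aperture":0}, {"pos":[0, -0.0207, 0.0202], "aperture":0}, {"pos":[0, -0.0296, 0.0312], "aperture":0}, {"pos":[0, -0.0378, 0.0427], "aperture":0}, {"pos":[0, -0.0453, 0.0546], "aperture":0}, {"pos":[0, -0.0521, 0.067], "aperture":0}, {"pos":[0, -0.0581, 0.0798], "aperture":0}])

```text
clock: 14.15
tool_pos: [0.4704, 0.252, 0.2011]
orientation: [-180.0, -0.1, 3.1]
force: [5.5, 0.5, -0.3]
opening: 0.011
gripper_force: 30.0
```

```bash
python3 -c "
from h import *
to(.4698,.2702,.1195,3)"
```

```text
d [ 0.0002 -0.0182  0.0816] turn 0.06 |d| 0.084 clock 14.15
```

>>> creep_tool(deltas=[{"pos":[0, -0.005, 0.0131], "aperture":0}, {"pos":[0, -0.0095, 0.0265], "aperture":0}, {"pos":[0, -0.013, 0.0401], "aperture":0}, {"pos":[0, -0.0157, 0.054], "aperture":0}, {"pos":[0, -0.0176, 0.0679], "aperture":0}, {"pos":[0, -0.0182, 0.075], "aperture":0}, {"pos":[0, -0.0185, 0.079], "aperture":0}, {"pos":[0, -0.0185, 0.081], "aperture":0}])

```text
clock: 15.15
tool_pos: [0.4695, 0.2699, 0.1224]
orientation: [180.0, -0.1, 3.1]
force: [-7.7, -4.4, 33.7]
opening: 0.0111
gripper_force: 30.0
```

>>> creep_tool(deltas=[{"pos":[0, 0, 0.001], "aperture":0}, {"pos":[0, 0, 0.001], "aperture":0}, {"pos":[0, 0, 0.001], "aperture":0}])

```text
clock: 15.52
tool_pos: [0.4695, 0.2699, 0.1225]
orientation: [-180.0, -0.2, 3.1]
force: [-6.2, -4.2, 27.8]
opening: 0.011
gripper_force: 30.0
```

```bash
python3 - <<'E'
from h import *
s=snap('side')
W=cloud(s)
M=(W[...,2]>.128)&(W[...,2]<.145)&(W[...,0]>.3)&(W[...,0]<.62)&(W[...,1]>-.1)&(W[...,1]<.22)
P=W[M]; print(np.polyfit(P[:,1],P[:,2],1),M.sum())
W0=np.load('side.npy')
M=(W0[...,2]>.128)&(W0[...,2]<.145)&(W0[...,0]>.3)&(W0[...,0]<.62)&(W0[...,1]>-.1)&(W0[...,1]<.22)
P=W0[M]; print(np.polyfit(P[:,1],P[:,2],1),M.sum())
for n,V in(('before',W0),('now',W)):
    M=(V[...,2]>.127)&(V[...,2]<.16)&(V[...,1]>.18)&(V[...,1]<.22)&(V[...,0]>.39)&(V[...,0]<.55); print(n,M.sum(),np.percentile(V[M][:,2],[50,90]) if M.any() else '')
cv2.imwrite('pics/s5.png',cv2.resize(s['frame'][130:400,200:560,::-1],(800,600)))
E
```

```text
Traceback (most recent call last):
TypeError: expected non-empty vector for x
```

```bash
python3 - <<'E'
from h import *
s=snap('scene')
cv2.imwrite('pics/s5.png',cv2.resize(s['frame'][100:340,80:480,::-1],(800,480)))
for n,V in(('before',np.load('scene.npy')),('now',cloud(s))):
    M=(V[...,2]>.127)&(V[...,2]<.17)&(V[...,1]>.0)&(V[...,1]<.2)&(V[...,0]>.53)&(V[...,0]<.56); P=V[M]
    print(n,M.sum(),np.polyfit(P[:,1],P[:,2],1) if M.any() else '')
E
```

```text
before 517 [0.00048772 0.13250619]
now 514 [-0.00082573  0.13274549]
```

View pics/s5.png

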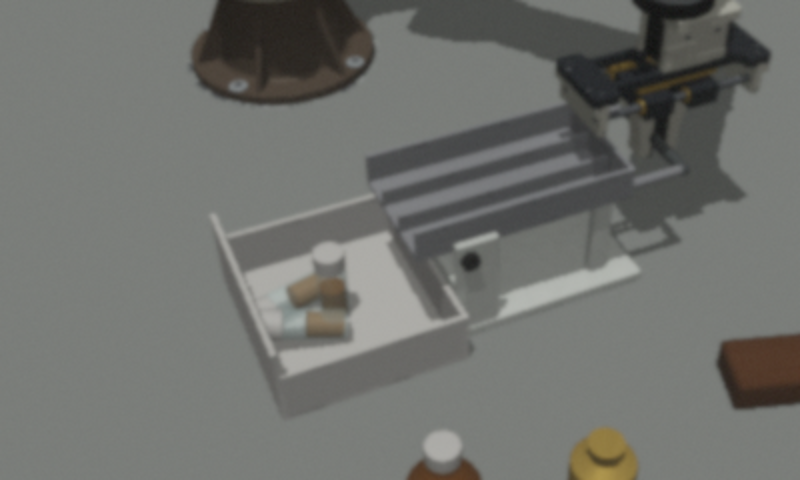

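The tray is level (its slope matches the start) and all vials are in, one standing upright at (328,275). Now release and retreat.

>>> creep_tool(deltas=[{"pos":[0, 0, -0.001], "aperture":0}, {"pos":[0, 0, -0.002], "aperture":0}, {"pos":[0, 0, -0.002], "aperture":0}])

```text
clock: 16.0
tool_pos: [0.4694, 0.2699, 0.1227]
orientation: [180.0, -0.1, 3.1]
force: [-0.0, -1.6, 11.4]
opening: 0.0108
gripper_force: 30.0
```

>>> creep_tool(deltas=[{"aperture":0.045}, {"aperture":0.045}, {"aperture":0.045}, {"aperture":0.045}, {"aperture":0.045}, {"aperture":0.045}])

```text
clock: 16.75
tool_pos: [0.4684, 0.27, 0.1212]
orientation: [180.0, 0.0, 3.0]
force: [-0.0, 0.4, 0.1]
opening: 0.045
gripper_force: 0.0
```

>>> creep_tool(deltas=[{"pos":[0, 0, -0.03], "aperture":0.045}, {"pos":[0, 0, -0.08], "aperture":0.045}, {"pos":[0, 0, -0.13], "aperture":0.045}, {"pos":[0, -0.05, -0.15], "aperture":0.045}, {"pos":[0, -0.11, -0.15], "aperture":0.045}, {"pos":[0, -0.15, -0.15], "aperture":0.045}, {"pos":[0, -0.15, -0.15], "aperture":0.045}])

```text
clock: 17.62
tool_pos: [0.46, 0.4222, 0.2703]
orientation: [180.0, 0.0, 3.2]
force: [-0.7, -1.1, -0.7]
opening: 0.0451
gripper_force: 0.0
```

```bash
python3 - <<'E'
from h import *
s=snap('side');W=cloud(s)
cv2.imwrite('pics/s6.png',s['frame'][...,::-1])
for lo,hi in((.050,.060),(.080,.087)):
    M=(W[...,2]>lo)&(W[...,2]<hi)&(W[...,0]>.37)&(W[...,0]<.6)&(W[...,1]>-.2)&(W[...,1]<.0)
    print(cv2.minAreaRect(W[M][:,:2].astype(np.float32)*1000),M.sum())
M=(W[...,0]>.4)&(W[...,0]<.57)&(W[...,1]>-.145)&(W[...,1]<-.02)&(W[...,2]>.012)
print(W[M].min(0),W[M].max(0))
V=cloud(snap('scene'));M=(V[...,2]>.127)&(V[...,2]<.17)&(V[...,1]>.0)&(V[...,1]<.2)&(V[...,0]>.53)&(V[...,0]<.56); P=V[M]
print(M.sum(),np.polyfit(P[:,1],P[:,2],1))
E
```

```text
((0.0, 0.0), (0.0, 0.0), 0.0) 0
((0.0, 0.0), (0.0, 0.0), 0.0) 0Traceback (most recent call last):
  File "<stdin>", line 8, in <module>
    return umr_minimum(a, axis, None, out, keepdims, initial, where)
ValueError: zero-size array to reduction operation minimum which has no identity
```

View pics/s6.png

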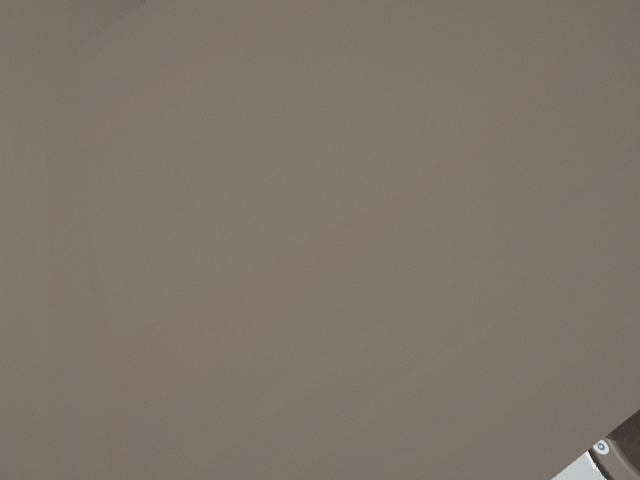

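The side camera is blocked by the arm, so I check with the scene camera instead.

```bash
python3 - <<'E'
from h import *
s=snap('scene');V=cloud(s)
cv2.imwrite('pics/s7.png',cv2.resize(s['frame'][100:400,80:480,::-1],(800,600)))
M=(V[...,2]>.127)&(V[...,2]<.17)&(V[...,1]>.0)&(V[...,1]<.2)&(V[...,0]>.53)&(V[...,0]<.56); P=V[M]
print('tray',M.sum(),np.polyfit(P[:,1],P[:,2],1))
M=(V[...,2]>.05)&(V[...,2]<.06)&(V[...,0]>.37)&(V[...,0]<.61)&(V[...,1]>-.2)&(V[...,1]<.02)
print(cv2.minAreaRect(V[M][:,:2].astype(np.float32)*1000))
M=(V[...,2]>.08)&(V[...,2]<.088)&(V[...,0]>.37)&(V[...,0]<.61)&(V[...,1]>-.2)&(V[...,1]<-.02)
print('backwall',cv2.minAreaRect(V[M][:,:2].astype(np.float32)*1000))
M=(V[...,0]>.4)&(V[...,0]<.57)&(V[...,1]>-.142)&(V[...,1]<-.02)&(V[...,2]>.012)
print('vials',V[M].min(0),V[M].max(0))
E
```

```text
tray 535 [-0.00078525  0.13253224]
((484.45953369140625, -69.33694458007812), (206.57626342773438, 175.70082092285156), 2.9831883907318115)
backwall ((488.12091064453125, -107.41923522949219), (200.98635864257812, 99.15861511230469), 2.775749683380127)
vials [ 0.44143501 -0.14197607  0.01204315] [ 0.52913192 -0.05733944  0.08715556]
```

View pics/s7.png

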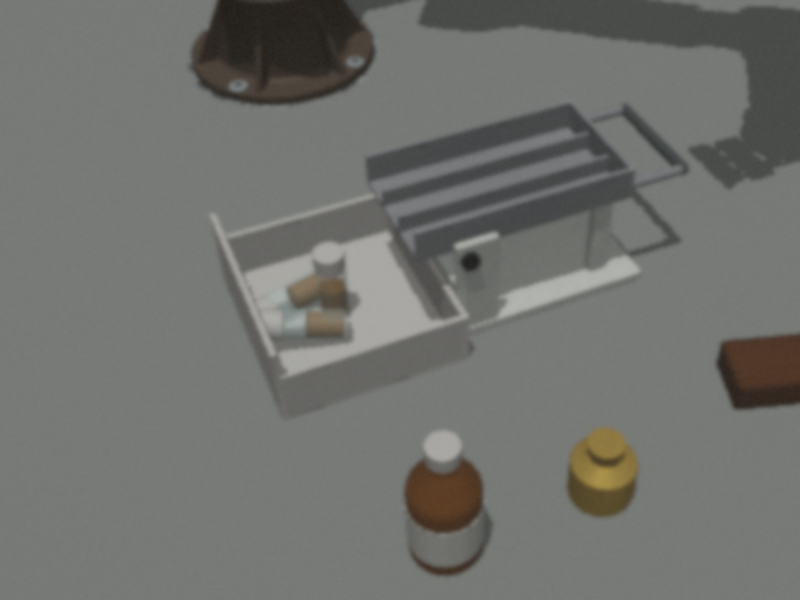

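The tilt tray is level and empty, all three vials rest in the collector (the upright one has its top at 87 mm, so its middle is at about 45 mm), and the arm is clear. Handing in.

```bash
python3 -c "
from plant import ctrl, ticket, snapshot
print(ticket.close_job())"
```

```text
the job is handed in; nothing more can be done
None
```

The job is handed in, but no verdict came back: the collecting tray is home against the stand, all three vials are in it (one standing upright), the tilt tray was lowered back to level and released, the bottle, weight and wood sample were not touched, and it took about 18 s of the 64 s allowed.

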